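# Refit the receiving scale's platter

### The job

The stainless platter of the receiving scale was wiped and laid back askew, riding on top of its two locating studs: without lifting it off, slide it until both rear holes drop over the studs and it lies level, fully down on all four rests. Feel your way and never push or press on it hard, for it sits on a load cell. Leave the tins, the jar and the tape roll where they stand.

Things in the scene. Friction and masses are not known exactly. Their poses are not given: they have to be found in the camera images.
- scale: the fixed bench scale: grey housing 220 wide (y), x -167 to 105, top 48 mm above the counter, with a sloping indicator panel (below 50 mm) at its front, nearest the robot. Origin: on the counter under the centre of the seated platter; x points from indicator to back, y left, z up. Beside the platter there is free space down to the housing.
- seat_center (a point): point on the scale, 68 mm above its origin: the middle of the seated platter's underside. A weigh frame, hidden under the platter, carries four rubber rests at this height, 24 across, at scale x about -75 and +50, y -75 and +75. It is bolted through slots, so that rests and studs all sit shifted together by an unknown -5 to +5 mm along scale x.
- stud_left_nominal (a point): nominal tip of the left stud (scale x 50, y +75, 74 mm above the counter): a fixed brass stud, 10 in diameter, bevelled tip, that stands 6 mm up out of the left rear rest. Its y is exact; its true x is 45 to 55 mm (slots), hidden under the platter, to be found by feel: the platter drops and stops dead when a hole meets it.
- stud_right_nominal (a point): the same for the right stud (scale x 50, y -75); both studs share the same shift in x
- platter: loose flat stainless platter, 200 (x) by 230 (y) by 8 thick, 0.5 to 0.8 kg, too wide to grasp. Origin: centre of its underside; x to its back, y left, z up. Starts 17 to 30 mm too near the indicator (scale -x), up to 14 mm off sideways, turned up to 0.09 rad, back riding on the studs about 6 mm high (tilt 0.04 to 0.05 rad). Slides with 1 to 5 N; bears at most 25 N.
- front_edge (a point): middle of the platter's front edge (platter x -100), at its top face. Seated, the platter is level and squared to the scale, its underside 68 mm and its top 76 mm above the counter, the stud tips about 2 mm below its top.
- hole_left (a point): centre, at the top face, of the platter's left hole: a through hole 14 in diameter at platter x +50, y +75
- hole_right (a point): the same for the right hole, at platter x +50, y -75
- soup_tin_center (a point): bystander: upright red food tin, 66 in diameter, 100 tall; its centre
- fish_tin_center (a point): bystander: flat yellow tin, 84 in diameter, 45 tall; its centre
- jar_center (a point): bystander: amber glass jar, 68 in diameter, 95 tall; its centre
- tape_center (a point): bystander: brown packing-tape roll lying flat, 96 outside, 48 tall; its centre

How it is judged:
At the end, for the whole second after the job is handed in: The platter is fully down on the four rests (underside 66 to 69.5 mm above the counter, tilted less than 0.018 rad), both holes over the studs (platter centre within 8.5 mm in x and 3.5 mm in y of the scale's origin, turned less than 0.06 rad from the scale, holes at the back), and at rest (z of platter in the frame of scale between 0.066 and 0.0695 m and angle between platter's own z axis and vertical below 0.018 rad and x of platter in the frame of scale between -0.0085 and 0.0085 m and y of platter in the frame of scale between -0.0035 and 0.0035 m and angle between the x axis of platter and the x axis of scale, either way round below 0.06 rad and x of hole_left in the frame of scale above 0.03 m and linear speed of platter below 0.01 m/s); the robot touches nothing.
It fails at once if the platter is pushed or pressed with more than 25 N (contact force between any of the fingers, the arm and platter above 25 N).
It fails at once if the platter is lifted off or knocked off the scale (its centre more than 20 mm above or 10 mm below its seated height) (z of platter in the frame of scale above 0.088 m or z of platter in the frame of scale below 0.058 m).
It fails at once if a bystander is moved by more than 20 mm (distance of any of soup_tin_center, fish_tin_center, jar_center, tape_center from where it was at the start of the episode above 0.02 m).
It also fails if it takes over 72 s, if anything falls off the work surface, if the arm or the gripper's body presses on something with over 40 N, if the wrist force passes 120 N, or if a joint passes its speed limit or range.

### The arm

A 6-joint arm with a two-finger parallel gripper is mounted at the origin on the work surface. World frame = base frame: x ahead of the robot, y to its left, z up, the work surface at z = 0. Lengths are in m, angles in rad, forces in N, time in s.
With the tool pointing down it reaches from about 0.3 to 0.875 m from the base axis. Payload 6.4 kg.
Tool frame: the origin (TCP) lies midway between the tips of the shut fingers; the grasp point (between the pads) lies 19 mm behind it; z points along the fingers, y is the line along which they close (so a half turn about z gives the same grasp; the last joint's range is limited). The gripper opens to 85 mm and grips with 20 to 120 N. Pads are 22 mm wide; open, the fingers measure 114 mm over their backs; the gripper's body (76 mm by 85 mm) begins 54 mm behind the grasp point. The pads swing forward as they close: fully open they stand 13 mm farther back than shut.
Start: joints at [0.896, 0.181, 1.607, -0, 1.354, -0.206], TCP at [0.26, 0.513, 0.231] pointing down, gripper open.
Joint ranges: [-2.99, 2.99], [-0.89, 2.07], [0.3, 2.58], [-1.14, 4.28], [0, 2.63], [-3.12, 3.12]. Speed limits (rad/s): [2.57, 2.57, 3.01, 3.14, 3.14, 3.14].

### API

Orientations are given as a unit quaternion [w, x, y, z].
In Python, from bench import ctrl gives the robot as it stands. The module is installed in compiled form; this text tells all that it offers.
- The arm moves only by the tool move_arm, never from a script. Its argument "plan" is one flat list of numbers, 6 for each row, row after row: the shift along the world's x, y, z in units of 50 mm (1.0 is 50 mm), then the turn, a rotation vector about the world's x, y, z in rad. A call has 1 to 10 rows; each row is the pose to reach, as a shift and turn from the pose commanded when the call began; what a row does not reach only later rows make up. A row lasts 1/8 s, in which the tool goes at most 62.5 mm and 10.7 degrees, less where a joint would pass 70% of its speed; a pose out of reach is approached as far as the arm can. A call with a gripper value outside its range is refused whole. "grip" is the finger opening in mm, from 0 to 85.4, set as the call begins (left out, the last holds). The fingers move at their own pace and stop on an object; the grip force is fixed at half the most. Time passes only in rows, so rows that repeat a pose let the fingers close. It gives the time, the measured TCP pose, the force, the opening and the grip force at its end, in the units of the state.
- ctrl.get_obs(): the state, without advancing time (a new reading comes with each control period).
- ctrl.camera(name): name is "scene" or "side" or "wrist"; returns a dict with "pixels" (400x640x3 uint8, red, green, blue), "fx", "fy", "cx", "cy" (pixels), "origin" and "attitude" of the camera in the world. Camera axes: x right, y down, z forward; pixel columns grow to the right and rows downward; lengths in m; the calibration is good to about 2 mm. A picture is of the moment at which its call begins. There is no depth.
- ctrl.hand_in(): hands the job in; it is judged then, once.
The state is a dict: "time_s": time; "q": joint angles; "dq": joint speeds; "joint_efforts": joint torques, N m; "eef_pos": TCP position; "eef_rot": TCP orientation; "wrist_force": force on the tool from outside, world axes, zero at the start; "torque": the same for the moment, N m; "opening": opening from 0.0 (shut) to 1.0 (fully open); "grasp_force": force on a finger pad.
Only numpy, scipy, OpenCV 4.12 (cv2) and the standard library are available. Lean on these libraries where they do the work, as an engineer would, in place of code of your own. Each camera call takes 0.05 s, during which the arm holds its last target. There are 200 camera calls.

## Working session

There is one attempt and no reset: what is moved stays moved. The work goes in short steps, Python scripts to look and compute and a tool call to move; the robot and the scene stay as the last step left them, time stands still between calls to the robot, and variables do not carry over. Pictures are saved under pics/ and viewed, at most 10 in all, crops included, and the job is handed in when it is done.

Besides the shell and the picture viewer there is one more tool, called after ">>>" as a command line: name --argument value ..., lists and objects as JSON in quotes. move_arm: Moves the arm, as the interface text tells. Its arguments: {"type":"object","properties":{"plan":{"type":"array"},"grip":{"type":"number"}},"required":["plan"]}

```bash
mkdir -p pics; cat > h.py <<'E'
import numpy as np, cv2
from bench import ctrl
from scipy.spatial.transform import Rotation as R
def snap(n,f):
    c=ctrl.camera(n); cv2.imwrite(f,c["pixels"][:,:,::-1]); return c
def rot(c):
    a=np.array(c["attitude"],float)
    return a if a.shape==(3,3) else R.from_quat(a[[1,2,3,0]]).as_matrix()
def px2w(c,u,v,z):
    d=rot(c)@np.array([(u-c["cx"])/c["fx"],(v-c["cy"])/c["fy"],1]); o=np.array(c["origin"])
    return o+d*(z-o[2])/d[2]
def w2px(c,p):
    q=rot(c).T@(np.array(p)-np.array(c["origin"])); return c["fx"]*q[0]/q[2]+c["cx"],c["fy"]*q[1]/q[2]+c["cy"]
E
python3 - <<'E'
from h import *
import pickle
for n in ["scene","side","wrist"]:
    c=snap(n,f"pics/{n}0.png"); pickle.dump(c,open(f"{n}0.pkl","wb"))
    print(n,c["fx"],c["origin"],c["attitude"])
o=ctrl.get_obs();print(o)
E
```

```text
scene 380.34488746688857 [1.02542412 0.51717279 0.79885182] [-0.1346322   0.35426417  0.8617824  -0.33719751]
side 408.72133561974647 [ 0.26579746 -0.63393813  0.5285471 ] [-0.48006317  0.85697229 -0.15860315  0.09991435]
wrist 301.4308613435641 [0.19182986 0.54737665 0.37321023] [0.12954413 0.84207289 0.51759307 0.07892385]
{'time_s': 0.15, 'q': array([ 8.95743767e-01,  1.81395262e-01,  1.60777030e+00,  2.02241232e-06,
        1.35380670e+00, -2.06274136e-01]), 'dq': array([-2.18757470e-04, -1.49977150e-03, -2.51183751e-03, -2.91588253e-04,
       -5.90125939e-05,  1.25908138e-03]), 'joint_efforts': array([ 2.69858909e-03, -4.45256603e+01, -3.51692820e+01, -2.36064461e-04,
        5.78537947e-03, -5.98459292e-05]), 'eef_pos': array([0.25948354, 0.51264691, 0.23058099]), 'eef_rot': array([-2.95122571e-04,  2.32249099e-01,  9.72656096e-01, -6.23486986e-04]), 'wrist_force': array([ 0.83473554, -0.09726965, -0.46588242]), 'torque': array([ 0.08073734, -0.00040034,  0.01448507]), 'grasp_force': 0.0, 'opening': 1.0038832070334356}
```

View pics/scene0.png

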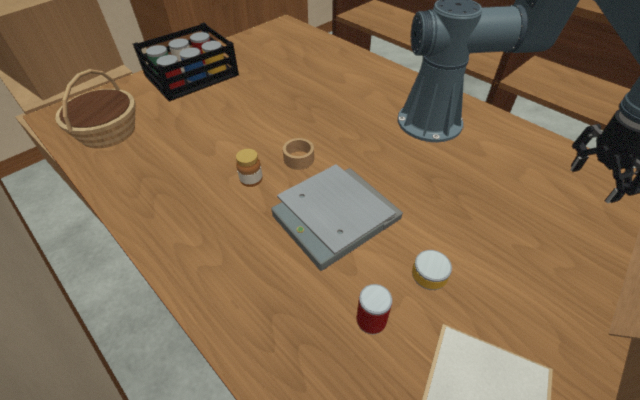

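View pics/side0.png

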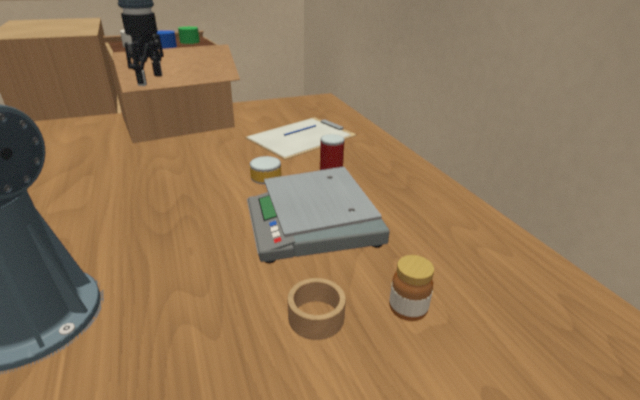

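Scene: scale at about (335,215), holes at (302,195) and (340,231). Side: holes at (330,177) and (352,210); jar and tape are on the right, tins on the left. Next I'll enlarge crops to get precise corners.

```bash
python3 - <<'E'
from h import *
import pickle
s=pickle.load(open("scene0.pkl","rb"));d=pickle.load(open("side0.pkl","rb"))
for c,l in ((s,[(302,195),(340,231)]),(d,[(330,177),(352,210)])):
    for p in l: print(px2w(c,*p,0.08))
a=cv2.resize(s["pixels"][155:275,260:410],None,fx=4,fy=4,interpolation=cv2.INTER_CUBIC)
b=cv2.resize(d["pixels"][160:265,240:395],None,fx=5,fy=5,interpolation=cv2.INTER_CUBIC)
cv2.imwrite("pics/a.png",a[:,:,::-1]);cv2.imwrite("pics/b.png",b[:,:,::-1])
E
```

```text
[0.59807924 0.00367239 0.08      ]
[0.6129095  0.15287849 0.08      ]
[0.61226757 0.15109068 0.08      ]
[0.59822818 0.00091773 0.08      ]
```

View pics/a.png

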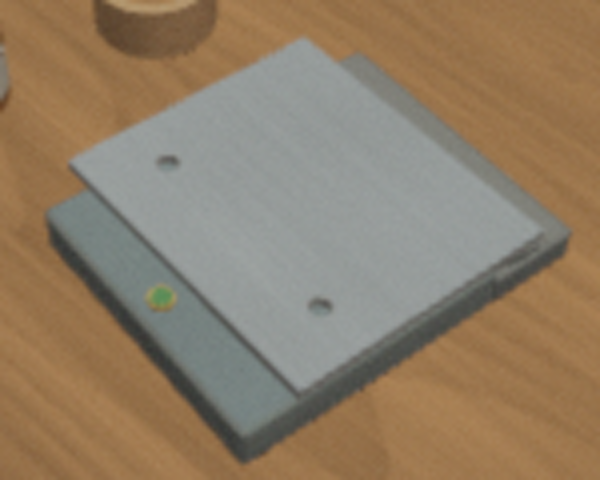

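View pics/b.png

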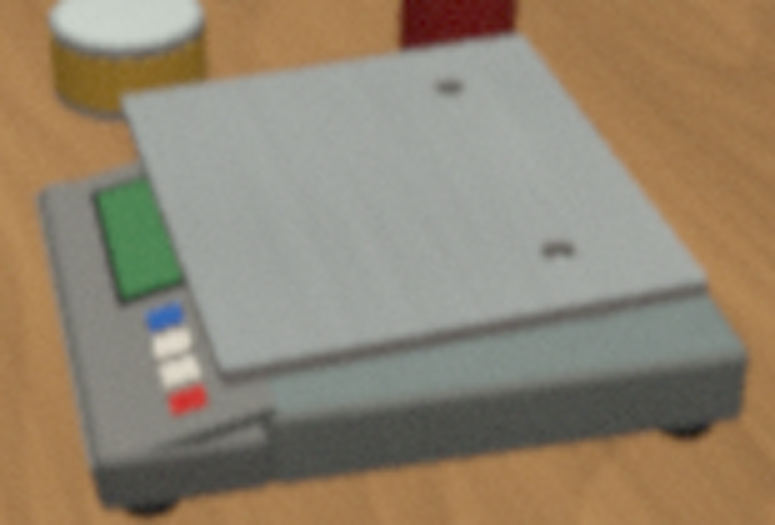

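>>> move_arm --plan '[0.4,-1,0.6,0,0,0.1,0.7,-2.1,1.4,0,0,0.2,1.1,-3.2,1.4,0,0,0.3,1.5,-4.3,1.4,0,0,0.38,1.8,-5.4,1.4,0,0,0.38,2.1,-6.5,1.4,0,0,0.38,2.5,-7.6,1.4,0,0,0.38,2.8,-8.6,1.4,0,0,0.38,2.8,-8.6,1.4,0,0,0.38,2.8,-8.6,1.4,0,0,0.38]' --grip 85

```text
time_s: 1.4
eef_pos: [0.3995, 0.0833, 0.3011]
eef_rot: [-0.0, 0.045, 0.999, 0.0]
wrist_force: [0.7, 0.4, -1.0]
opening: 0.991
grasp_force: 0.0
```

```bash
python3 - <<'E'
from h import *
import pickle
c=snap("wrist","pics/w1.png"); pickle.dump(c,open("w1.pkl","wb"))
print(c["origin"],c["attitude"]); o=ctrl.get_obs(); print(o["time_s"],o["eef_pos"],o["eef_rot"],o["wrist_force"])
E
```

```text
[0.32386408 0.09002492 0.44384065] [0.11161017 0.72957251 0.66689052 0.10258734]
1.45 [0.39939965 0.08383665 0.30111484] [-2.56075171e-04  4.39955548e-02  9.99031664e-01  2.44846303e-04] [0.49243308 0.50046503 0.40962524]
```

View pics/w1.png

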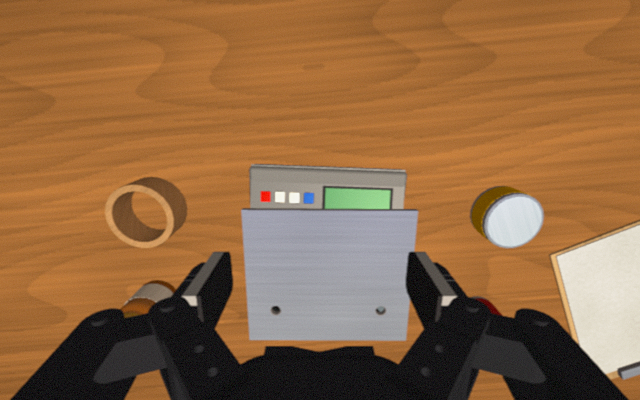

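Wrist: platter corners are at (242,209), (418,209), (407,340), (250,340) and holes at (276,310), (380,310). The housing front corners are at about (250,166) and (406,171).

```bash
python3 - <<'E'
from h import *
import pickle
w=pickle.load(open("w1.pkl","rb"));s=pickle.load(open("scene0.pkl","rb"));d=pickle.load(open("side0.pkl","rb"))
S=lambda u,v:((u+.5)/4-.5+260,(v+.5)/4-.5+155); D=lambda u,v:((u+.5)/5-.5+240,(v+.5)/5-.5+160)
f=lambda n,c,p,z:print(n,px2w(c,*p,z).round(4))
for n,p,z in(("FR",(242,209),.075),("FL",(418,209),.075),("BL",(407,340),.083),("BR",(250,340),.083),("hR",(276,310),.081),("hL",(380,310),.081)):f(n,w,p,z)
for n,p,z in(("hR",(167,162),.081),("hL",(320,306),.081),("BR",(70,163),.084),("FR",(303,38),.075),("FL",(543,233),.075),("BL",(300,392),.084),("houseRR",(48,214),.048),("houseRL",(245,434),.048)):f("scene "+n,s,S(*p),z)
for n,p,z in(("hR",(558,250),.081),("hL",(449,87),.081),("houseRR",(745,355),.048)):f("side "+n,d,D(*p),z)
for z in(.02,.03,.04,.048):f("hfR",w,(250,166),z);f("hfL",w,(406,171),z)
im=w["pixels"][150:350,225:430]
cv2.imwrite("pics/w1c.png",cv2.resize(im,None,fx=3.9,fy=3,interpolation=cv2.INTER_CUBIC)[:,:,::-1] if 0 else cv2.resize(im,None,fx=3,fy=3,interpolation=cv2.INTER_CUBIC)[:600,:,::-1])
E
```

```text
FR [ 0.446  -0.0209  0.075 ]
FL [0.4665 0.2067 0.075 ]
BL [0.6679 0.1898 0.083 ]
BR [ 0.647  -0.0406  0.083 ]
hR [0.5999 0.004  0.081 ]
hL [0.6133 0.152  0.081 ]
scene hR [0.6001 0.0036 0.081 ]
scene hL [0.6144 0.153  0.081 ]
scene BR [ 0.6465 -0.0375  0.084 ]
scene FR [ 0.4491 -0.0208  0.075 ]
scene FL [0.4718 0.2083 0.075 ]
scene BL [0.6679 0.1884 0.084 ]
scene houseRR [ 0.6668 -0.0408  0.048 ]
scene houseRL [0.6932 0.1697 0.048 ]
side hR [0.5966 0.0015 0.081 ]
side hL [0.6102 0.1498 0.081 ]
side houseRR [ 0.6586 -0.0511  0.048 ]
hfR [ 0.4009 -0.0153  0.02  ]
hfL [0.4282 0.2065 0.02  ]
hfR [ 0.3991 -0.0128  0.03  ]
hfL [0.4257 0.2037 0.03  ]
hfR [ 0.3973 -0.0103  0.04  ]
hfL [0.4232 0.201  0.04  ]
hfR [ 0.3958 -0.0083  0.048 ]
hfL [0.4213 0.1988 0.048 ]
```

View pics/w1c.png

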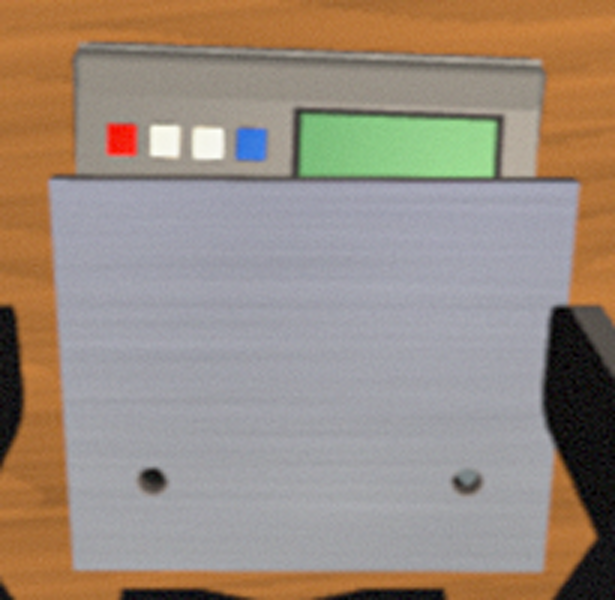

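Crop confirms the corners. The platter is turned about +0.03 from the scale, which itself sits at yaw ≈ -0.12. Next: bystander positions and joint state.

```bash
python3 - <<'E'
from h import *
import pickle
w=pickle.load(open("w1.pkl","rb"));s=pickle.load(open("scene0.pkl","rb"));d=pickle.load(open("side0.pkl","rb"))
O=np.array([.577,.076]);a=-.122;M=np.array([[np.cos(a),np.sin(a)],[-np.sin(a),np.cos(a)]])
for n,c,p,z in(("soup",s,(376,299),.1),("fish",s,(433,264),.045),("fishw",w,(514,220),.045),("jar",s,(247,156),.095),("tape",s,(299,147),.048),("tapew",w,(140,216),.048)):
    q=px2w(c,*p,z);print(n,q.round(3),"scale",(M@(q[:2]-O)).round(3))
print(ctrl.get_obs()["q"])
print("L edge contact centre", O+M.T@np.array([-.0207,.119]))
E
```

```text
soup [0.697 0.331 0.1  ] scale [0.088 0.268]
fish [0.51  0.352 0.045] scale [-0.1    0.266]
fishw [0.507 0.352 0.045] scale [-0.103  0.266]
jar [ 0.615 -0.203  0.095] scale [ 0.072 -0.273]
tape [ 0.451 -0.173  0.048] scale [-0.095 -0.262]
tapew [ 0.452 -0.173  0.048] scale [-0.093 -0.263]
[-8.62975668e-02 -2.72072106e-01  1.90143081e+00  4.68391981e-04
  1.51276635e+00 -1.56910166e+00]
L edge contact centre [0.57093587 0.19663464]
```

>>> move_arm --plan '[0.4,0.32,0,0,0,-0.178,0.8,0.64,0,0,0,-0.357,1.2,0.96,0,0,0,-0.535,1.6,1.28,0,0,0,-0.713,2.0,1.6,0,0,0,-0.892,2.4,1.92,0,0,0,-1.07,2.8,2.24,0,0,0,-1.248,3.2,2.56,0,0,0,-1.427,3.56,2.88,0,0,0,-1.605,3.56,2.88,-0.8,0,0,-1.605]' --grip 85

```text
time_s: 2.7
eef_pos: [0.5797, 0.2309, 0.264]
eef_rot: [0.002, 0.748, 0.663, 0.003]
wrist_force: [-0.6, 0.5, -0.8]
opening: 0.997
grasp_force: 0.0
```

>>> move_arm --plan '[0,0,-1,0,0,0,0,0,-2,0,0,0,0,0,-3,0,0,0,0,0,-3.6,0,0,0,0,0,-3.6,0,0,0,0,0,-3.6,0,0,0]'

```text
time_s: 3.45
eef_pos: [0.5783, 0.2285, 0.0827]
eef_rot: [0.0, 0.749, 0.663, 0.001]
wrist_force: [-0.1, 0.0, 0.5]
opening: 0.99
grasp_force: 0.0
```

```bash
python3 - <<'E'
from h import *
import pickle
for n in("wrist","scene"):
    c=snap(n,f"pics/{n}2.png"); pickle.dump(c,open(n+"2.pkl","wb"))
cv2.imwrite("pics/s2.png",cv2.resize(c["pixels"][130:290,250:450],None,fx=4,fy=3.75,interpolation=cv2.INTER_CUBIC)[:,:,::-1])
o=ctrl.get_obs();print(o["time_s"],o["eef_pos"],o["eef_rot"],o["wrist_force"],o["q"])
w=R.from_quat(o["eef_rot"][[1,2,3,0]]).as_matrix();print(w)
E
```

```text
3.55 [0.57911181 0.22799128 0.08361002] [0.00094811 0.74889669 0.66268408 0.00163017] [-0.30767048  0.20026707  0.91084161] [1.84606697e-01 4.43570067e-01 1.59115981e+00 5.49776684e-05
 1.10309142e+00 3.06580904e-01]
[[ 1.21694300e-01  9.92560739e-01  3.69825604e-03]
 [ 9.92566921e-01 -1.21697818e-01  7.40507287e-04]
 [ 1.18506815e-03  3.58065110e-03 -9.99992887e-01]]
```

View pics/wrist2.png

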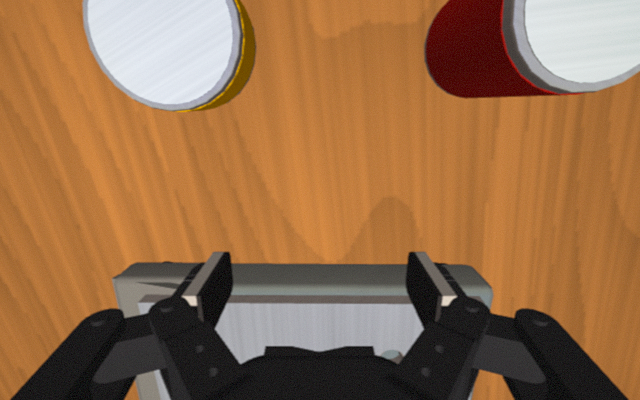

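Wrist view shows the housing's left side along rows 265–293, the platter's left edge at about row 298 between the fingers, and the tins well clear. Now I'll extract those lines.

```bash
python3 - <<'E'
from h import *
import pickle
w=pickle.load(open("wrist2.pkl","rb"))
g=cv2.cvtColor(w["pixels"],cv2.COLOR_RGB2GRAY).astype(float)
for u in(140,250,300,350,400):
    print(u,g[258:312,u].astype(int).tolist())
O=np.array([.577,.076]);a=-.122;M=np.array([[np.cos(a),np.sin(a)],[-np.sin(a),np.cos(a)]])
for x,y,z in((-.167,.11,.03),(.105,.11,.048),(0,.11,.048),(0,.11,.01),(-.05,.119,.07),(-.05,.119,.078),(.03,.119,.08)):
    p=O+M.T@np.array([x,y]);print((x,y,z),np.round(w2px(w,[*p,z]),1))
E
```

```text
140 [134, 139, 141, 135, 102, 69, 62, 66, 67, 72, 71, 70, 70, 73, 74, 74, 75, 77, 86, 97, 106, 120, 127, 122, 101, 115, 139, 137, 137, 135, 139, 138, 137, 137, 141, 134, 139, 141, 138, 142, 132, 124, 106, 98, 123, 162, 171, 171, 166, 167, 168, 170, 167, 165]
250 [131, 132, 135, 129, 128, 95, 70, 74, 70, 72, 76, 77, 74, 79, 77, 77, 73, 74, 77, 79, 81, 78, 76, 77, 76, 82, 90, 102, 115, 125, 130, 132, 133, 139, 134, 135, 132, 100, 92, 92, 97, 92, 96, 93, 104, 138, 167, 174, 170, 172, 171, 172, 172, 173]
300 [138, 140, 137, 141, 136, 114, 78, 69, 68, 75, 75, 75, 71, 76, 75, 75, 78, 77, 80, 76, 80, 76, 75, 82, 78, 86, 91, 102, 112, 120, 128, 133, 134, 136, 134, 140, 128, 110, 92, 92, 93, 97, 95, 85, 99, 128, 169, 176, 178, 173, 175, 173, 175, 178]
350 [127, 132, 130, 129, 126, 119, 80, 71, 67, 68, 72, 74, 73, 73, 76, 77, 77, 72, 78, 81, 78, 79, 79, 77, 80, 83, 90, 103, 110, 118, 126, 133, 137, 133, 135, 138, 133, 115, 99, 94, 95, 97, 98, 92, 91, 121, 172, 179, 176, 175, 175, 173, 178, 172]
400 [129, 127, 132, 127, 129, 117, 88, 69, 67, 67, 71, 70, 73, 69, 77, 73, 75, 75, 77, 75, 78, 76, 79, 80, 82, 83, 86, 95, 104, 115, 124, 130, 131, 134, 133, 129, 133, 111, 97, 96, 97, 100, 96, 97, 95, 111, 158, 173, 177, 174, 170, 176, 173, 172]
(-0.167, 0.11, 0.03) [114.  271.2]
(0.105, 0.11, 0.048) [497.5 285.2]
(0, 0.11, 0.048) [343.1 285.2]
(0, 0.11, 0.01) [339.4 257.8]
(-0.05, 0.119, 0.07) [263.1 293.4]
(-0.05, 0.119, 0.078) [260.7 301.8]
(0.03, 0.119, 0.08) [400.6 303.9]
```

View pics/s2.png

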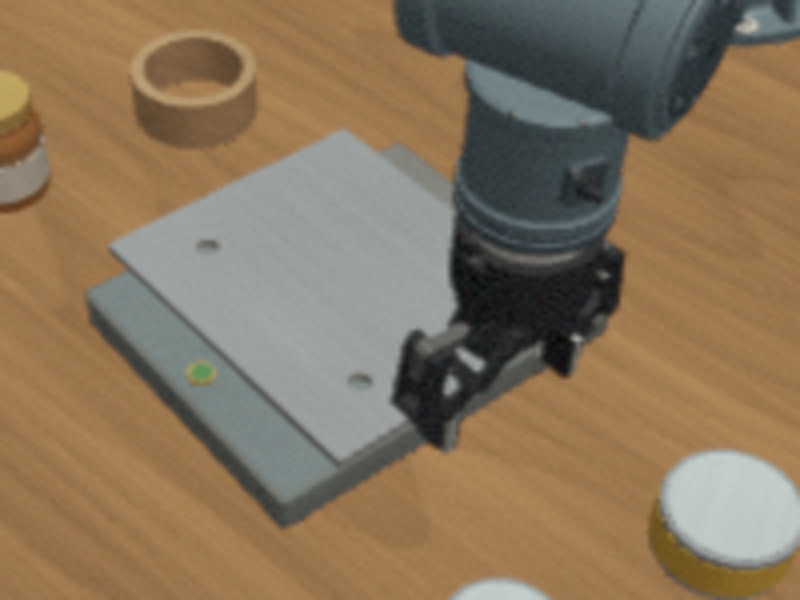

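>>> move_arm --plan '[0,0,-0.4,0,0,0,0,0,-0.75,0,0,0,-0.012,-0.1,-0.75,0,0,0,-0.024,-0.2,-0.75,0,0,0,-0.034,-0.278,-0.75,0,0,0,-0.034,-0.278,-0.75,0,0,0,-0.034,-0.278,-0.75,0,0,0]'

```text
time_s: 4.42
eef_pos: [0.5764, 0.2131, 0.0442]
eef_rot: [0.0, 0.749, 0.662, 0.0]
wrist_force: [-0.3, 0.5, 0.0]
opening: 0.994
grasp_force: 0.0
```

>>> move_arm --plan '[-0.0024,-0.02,0,0,0,0,-0.0049,-0.04,0,0,0,0,-0.0049,-0.04,0,0,0,0]'

```text
time_s: 4.8
eef_pos: [0.5758, 0.2111, 0.0438]
eef_rot: [0.0, 0.749, 0.662, -0.0]
wrist_force: [0.0, -0.6, 0.2]
opening: 0.994
grasp_force: 0.0
```

>>> move_arm --plan '[-0.0024,-0.02,0,0,0,0,-0.0049,-0.04,0,0,0,0,-0.0049,-0.04,0,0,0,0]'

```text
time_s: 5.18
eef_pos: [0.5756, 0.209, 0.0438]
eef_rot: [0.0, 0.749, 0.662, 0.0]
wrist_force: [0.1, 0.1, 0.1]
opening: 0.996
grasp_force: 0.0
```

>>> move_arm --plan '[-0.0024,-0.02,0,0,0,0,-0.0049,-0.04,0,0,0,0,-0.0049,-0.04,0,0,0,0]'

```text
time_s: 5.55
eef_pos: [0.5755, 0.2073, 0.0439]
eef_rot: [0.0, 0.749, 0.662, 0.0]
wrist_force: [1.3, 2.4, -1.7]
opening: 0.993
grasp_force: 1.3
```

Contact occurs close to where I predicted. I'll push 3 mm more and watch the force.

>>> move_arm --plan '[-0.0024,-0.02,0,0,0,0,-0.0037,-0.03,0,0,0,0,-0.0037,-0.03,0,0,0,0]'

```text
time_s: 5.92
eef_pos: [0.5752, 0.2056, 0.0438]
eef_rot: [0.0, 0.749, 0.662, 0.0]
wrist_force: [0.1, 2.4, -0.2]
opening: 0.997
grasp_force: 1.3
```

>>> move_arm --plan '[-0.0024,-0.02,0,0,0,0,-0.0037,-0.03,0,0,0,0,-0.0037,-0.03,0,0,0,0]'

```text
time_s: 6.3
eef_pos: [0.575, 0.204, 0.0438]
eef_rot: [0.0, 0.749, 0.662, 0.0]
wrist_force: [2.3, 1.0, 0.3]
opening: 0.994
grasp_force: 1.2
```

```bash
cat > pose.py <<'E'
# fit platter hole/corner points from scene image against initial scene image: homography-free, track holes
from h import *
import pickle
O=np.array([.577,.076]);a=-.122;M=np.array([[np.cos(a),np.sin(a)],[-np.sin(a),np.cos(a)]])
E
python3 - <<'E'
from pose import *
for n in("wrist","scene","side"):
    c=snap(n,f"pics/{n}3.png"); pickle.dump(c,open(n+"3.pkl","wb"))
s,d,w=[pickle.load(open(n+"3.pkl","rb")) for n in("scene","side","wrist")]
a_=cv2.resize(s["pixels"][160:275,265:365],(500,575),interpolation=cv2.INTER_CUBIC)
b_=cv2.resize(d["pixels"][160:235,290:350+45],(300*1,575*0+214),interpolation=cv2.INTER_CUBIC)
cv2.imwrite("pics/s3c.png",a_[:,:,::-1])
g=cv2.cvtColor(w["pixels"],cv2.COLOR_RGB2GRAY).astype(int)
for u in(250,300,350,400): print(u,g[268:340,u].tolist())
o=ctrl.get_obs();print(o["time_s"],o["wrist_force"])
E
```

```text
250 [69, 72, 75, 76, 80, 75, 74, 79, 79, 76, 77, 83, 80, 81, 79, 73, 83, 89, 96, 104, 110, 119, 126, 131, 137, 137, 134, 139, 138, 139, 138, 139, 140, 140, 137, 140, 143, 140, 127, 103, 94, 100, 102, 96, 97, 97, 96, 95, 93, 99, 130, 173, 179, 178, 175, 173, 175, 178, 177, 173, 176, 175, 176, 172, 172, 175, 179, 175, 177, 174, 177, 172]
300 [79, 77, 75, 75, 74, 79, 74, 79, 78, 77, 80, 77, 79, 80, 82, 79, 83, 93, 97, 107, 114, 115, 127, 136, 138, 140, 142, 138, 139, 139, 139, 145, 138, 141, 140, 140, 138, 141, 140, 119, 93, 91, 95, 93, 93, 96, 98, 98, 98, 93, 104, 143, 171, 176, 177, 174, 170, 175, 178, 174, 176, 173, 176, 175, 174, 175, 175, 176, 174, 171, 174, 175]
350 [75, 79, 78, 78, 77, 78, 78, 79, 78, 79, 79, 81, 77, 80, 83, 81, 77, 88, 100, 102, 110, 118, 125, 130, 139, 140, 138, 138, 138, 136, 138, 139, 141, 142, 136, 141, 137, 145, 143, 137, 108, 94, 94, 95, 96, 94, 94, 96, 100, 94, 92, 104, 140, 171, 178, 172, 175, 173, 178, 175, 172, 174, 175, 172, 172, 173, 173, 174, 175, 172, 171, 173]
400 [74, 78, 73, 76, 78, 78, 70, 79, 76, 79, 78, 81, 82, 76, 79, 79, 82, 85, 93, 102, 108, 117, 122, 129, 132, 132, 140, 138, 138, 135, 140, 138, 138, 141, 141, 140, 137, 139, 139, 143, 135, 101, 94, 92, 99, 97, 99, 96, 101, 99, 96, 93, 114, 155, 175, 181, 178, 181, 178, 179, 176, 176, 174, 175, 174, 181, 175, 177, 177, 178, 176, 177]
6.45 [1.03705842 1.88672785 0.27752908]
```

View pics/s3c.png

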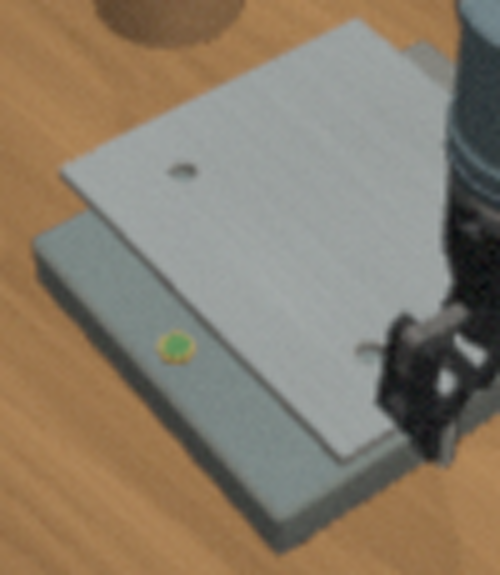

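Crop shows the platter now nearly square to the housing, with holes at crop (183,171) and (369,352).

```bash
python3 - <<'E'
from pose import *
for k,L,U,H in(("3",[306.6,307.2,307.9,308.7],[318.2,318.9,320,320.6],288),("2",[294.8,294.8,295.1,295.2],[303,303.2,303.4,303.6],286)):
  w=pickle.load(open(f"wrist{k}.pkl","rb"))
  for rows,dz in((L,0),(U,.008)):
    r=[]
    for u,v in zip((250,300,350,400),rows):
        z=.07
        for _ in range(4):
            q=M@(px2w(w,u,v,z+dz)[:2]-O); z=.068+(q[0]+.075)*.048
        r.append(q*1000)
    r=np.array(r);print(k,dz,r.round(1).tolist(),"slope",np.polyfit(r[:,0],r[:,1],1)[0].round(4))
  print("house",[(M@(px2w(w,u,H,.048)[:2]-O)*1000).round(1).tolist() for u in(250,400)])
w=pickle.load(open("scene3.pkl","rb"))
for p in((183,171),(369,352),(63,172),(345,461)):
    print((M@(px2w(w,(p[0]+.5)/5-.5+265,(p[1]+.5)/5-.5+160,.082)[:2]-O)*1000).round(1))
E
```

```text
3 0 [[-48.6, 114.1], [-25.5, 114.6], [-2.8, 115.0], [19.5, 115.4]] slope 0.019
3 0.008 [[-46.8, 114.3], [-25.0, 114.8], [-3.6, 115.0], [17.5, 115.5]] slope 0.0183
house [[-53.5, 109.6], [26.3, 109.5]]
2 0 [[-58.2, 117.2], [-27.9, 118.2], [2.0, 119.0], [31.4, 119.9]] slope 0.03
2 0.008 [[-56.5, 117.4], [-27.4, 118.3], [1.2, 119.1], [29.3, 120.0]] slope 0.0305
house [[-63.3, 109.4], [38.7, 109.4]]
[ 29.9 -72.4]
[28.4 77.2]
[  79.1 -109.8]
[ 76.1 118.4]
```

>>> move_arm --plan '[0.05,0.4,0,0,0,0,0.05,0.4,1.0,0,0,0,0.05,0.4,2.1,0,0,0,-0.3,0.1,2.1,0,0,0.1745,-0.7,-0.2,2.1,0,0,0.349,-1.0,-0.5,2.1,0,0,0.5236,-1.3,-0.8,2.1,0,0,0.698,-1.7,-1.1,2.1,0,0,0.8727,-2.1,-1.4,2.1,0,0,1.047,-2.4,-1.7,2.1,0,0,1.2217]'

```text
time_s: 7.7
eef_pos: [0.4541, 0.1194, 0.1488]
eef_rot: [-0.0, 0.231, 0.973, -0.0]
wrist_force: [-0.1, -0.4, 0.0]
opening: 0.993
grasp_force: 0.0
```

>>> move_arm --plan '[-0.3,-0.25,0,0,0,0.1745,-0.54,-0.5,0,0,0,0.349,-0.54,-0.5,-0.7,0,0,0.349,-0.54,-0.5,-1.2,0,0,0.349,-0.54,-0.5,-1.2,0,0,0.349,-0.54,-0.5,-1.2,0,0,0.349]'

```text
time_s: 8.45
eef_pos: [0.4287, 0.0944, 0.0897]
eef_rot: [0.0, 0.061, 0.998, -0.0]
wrist_force: [-0.6, 0.3, 0.3]
opening: 0.993
grasp_force: 0.0
```

```bash
python3 - <<'E'
from pose import *
c=snap("side","pics/side4.png");w=snap("wrist","pics/wrist4.png");pickle.dump(w,open("wrist4.pkl","wb"))
cv2.imwrite("pics/c4.png",np.vstack([cv2.resize(c["pixels"][120:280,200:420],(440,320)),cv2.resize(w["pixels"],(440,275))])[:,:,::-1])
o=ctrl.get_obs();p=o["eef_pos"];print(p,(M@(p[:2]-O)),o["wrist_force"],o["time_s"]);print(R.from_quat(o["eef_rot"][[1,2,3,0]]).as_matrix()[:,1])
E
```

```text
[0.42908757 0.0942748  0.09004024] [-1.49037031e-01  1.38380737e-04] [ 0.30976135  0.64820406 -0.55594389] 8.55
[1.22437228e-01 9.92476254e-01 1.03540752e-04]
```

View pics/c4.png

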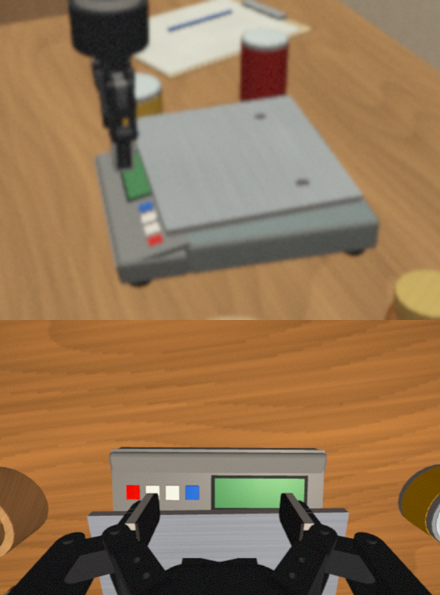

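>>> move_arm --plan '[0,0,-0.4,0,0,0,0,0,-0.85,0,0,0,0.1,-0.012,-0.85,0,0,0,0.2,-0.024,-0.85,0,0,0,0.24,-0.029,-0.85,0,0,0,0.24,-0.029,-0.85,0,0,0,0.24,-0.029,-0.85,0,0,0]'

```text
time_s: 9.43
eef_pos: [0.44, 0.0926, 0.0465]
eef_rot: [0.0, 0.062, 0.998, -0.0]
wrist_force: [-0.7, -0.1, -0.2]
opening: 0.996
grasp_force: 0.0
```

>>> move_arm --plan '[0.02,-0.0024,0,0,0,0,0.04,-0.0049,0,0,0,0,0.06,-0.0073,0,0,0,0,0.06,-0.0073,0,0,0,0]'

```text
time_s: 9.93
eef_pos: [0.4431, 0.0922, 0.0463]
eef_rot: [0.0, 0.062, 0.998, -0.0]
wrist_force: [-0.3, 0.3, -0.0]
opening: 0.995
grasp_force: 0.0
```

>>> move_arm --plan '[0.02,-0.0024,0,0,0,0,0.04,-0.0049,0,0,0,0,0.06,-0.0073,0,0,0,0,0.06,-0.0073,0,0,0,0]'

```text
time_s: 10.42
eef_pos: [0.445, 0.0922, 0.046]
eef_rot: [-0.001, 0.061, 0.998, 0.0]
wrist_force: [-5.0, 1.3, 3.1]
opening: 1.0
grasp_force: 2.5
```

>>> move_arm --plan '[0.02,-0.0024,0,0,0,0,0.04,-0.0049,0,0,0,0,0.06,-0.0073,0,0,0,0,0.06,-0.0073,0,0,0,0]'

```text
time_s: 10.92
eef_pos: [0.4482, 0.0918, 0.046]
eef_rot: [-0.001, 0.061, 0.998, 0.0]
wrist_force: [-4.8, 1.5, 2.5]
opening: 0.998
grasp_force: 2.4
```

>>> move_arm --plan '[0.02,-0.0024,0,0,0,0,0.04,-0.0049,0,0,0,0,0.06,-0.0073,0,0,0,0,0.08,-0.0098,0,0,0,0,0.1,-0.0122,0,0,0,0,0.1,-0.0122,0,0,0,0]'

```text
time_s: 11.68
eef_pos: [0.4532, 0.091, 0.046]
eef_rot: [-0.001, 0.062, 0.998, -0.0]
wrist_force: [-4.8, 0.3, 3.7]
opening: 0.993
grasp_force: 2.5
```

```bash
cat > look.py <<'E'
from pose import *
# front edge of platter and holes in scene: print refined dark hole centres and their colour
def holes(c,guess,z=.082):
    im=c["pixels"].astype(float); out=[]
    for g in guess:
        p=O+M.T@np.array(g); u,v=w2px(c,[*p,z]); u0,v0=int(round(u)),int(round(v)); k=7
        pa=im[v0-k:v0+k+1,u0-k:u0+k+1]; L=pa.mean(2); bg=np.median(L); W=np.clip(bg-L-12,0,None)
        # keep blob containing the darkest pixel
        n,l,_,_=cv2.connectedComponentsWithStats((W>0).astype(np.uint8)); i=l[np.unravel_index(W.argmax(),W.shape)]
        W=W*(l==i); vv,uu=np.mgrid[v0-k:v0+k+1,u0-k:u0+k+1]
        q=(M@(px2w(c,(W*uu).sum()/W.sum(),(W*vv).sum()/W.sum(),z)[:2]-O)*1000).round(1)
        out.append((q.tolist(),int((W>0).sum()),int(L.min()),int(bg)))
    return out
E
python3 - <<'E'
from look import *
c=pickle.load(open("scene0.pkl","rb"));print("0",holes(c,[(.029,-.072),(.03,.08)]))
d=pickle.load(open("side0.pkl","rb"));print("0",holes(d,[(.026,-.072),(.026,.077)]))
for n in("scene","side"):
    c=snap(n,f"pics/{n}5.png");pickle.dump(c,open(n+"5.pkl","wb"))
    print(n,holes(c,[(.037,-.074),(.037,.076)]))
E
```

```text
0 [([31.1, -68.6], 21, 94, 153), ([27.3, 80.9], 28, 93, 153)]
0 [([27.8, -72.5], 29, 106, 162), ([23.4, 75.5], 23, 104, 162)]
scene [([36.5, -75.5], 20, 98, 158), ([36.3, 74.2], 26, 99, 157)]
side [([33.4, -78.5], 30, 111, 167), ([40.1, 113.8], 24, 75, 167)]
```

```bash
python3 - <<'E'
from pose import *
w=snap("wrist","pics/wrist5.png");pickle.dump(w,open("wrist5.pkl","wb"))
im=cv2.GaussianBlur(w["pixels"],(1,5),0).astype(int)
rb=im[:,:,2]-im[:,:,0]   # wood strongly negative, grey ~0
for r in range(150,300,8):
    m=(rb[r]>-25); x=np.where(m)[0]; x=x[(x>60)&(x<580)]
    if len(x)<20: continue
    l,rr=x.min(),x.max(); z=.035 if r<235 else .075
    print(r,l,rr,(M@(px2w(w,l,r,z)[:2]-O)*1000).round(1),(M@(px2w(w,rr,r,z)[:2]-O)*1000).round(1))
E
```

```text
166 135 348 [-169.5  -95.3] [-169.4   15. ]
174 113 519 [-165.3 -107.6] [-165.1  104.5]
182 110 523 [-161. -110.] [-160.8  107.4]
190 112 522 [-156.6 -109.9] [-156.4  107.8]
198 113 520 [-152.2 -110.2] [-151.9  107.6]
206 115 518 [-147.6 -110.1] [-147.4  107.4]
214 116 517 [-143.  -110.5] [-142.8  107.8]
222 117 516 [-138.4 -110.9] [-138.1  108.1]
230 117 516 [-133.6 -111.8] [-133.3  109.1]
238 118 515 [-147.4  -83.1] [-147.2   81. ]
246 118 515 [-143.8  -83.8] [-143.6   81.7]
254 118 515 [-140.1  -84.6] [-139.9   82.4]
262 118 514 [-136.3  -85.3] [-136.1   82.7]
270 119 514 [-132.4  -85.7] [-132.2   83.5]
278 119 513 [-128.5  -86.4] [-128.3   83.8]
286 119 513 [-124.5  -87.2] [-124.3   84.5]
294 120 513 [-120.5  -87.6] [-120.3   85.3]
```

```bash
python3 - <<'E'
from pose import *
w=pickle.load(open("wrist5.pkl","rb"))
im=w["pixels"].astype(int)
rb=im[:,:,2]-im[:,:,0];g=im.sum(2)//3
for r in range(294,400,6):
    m=(rb[r]>-25)&(g[r]>60); x=np.where(m)[0]; x=x[(x>40)&(x<600)]
    if len(x)<5: continue
    l,rr=x.min(),x.max(); z=.0755
    print(r,l,rr,(M@(px2w(w,l,r,z)[:2]-O)*1000).round(1),(M@(px2w(w,rr,r,z)[:2]-O)*1000).round(1))
for u in(250,320,390): print(u,g[280:335,u].tolist())
E
```

```text
294 120 513 [-120.8  -87.2] [-120.6   85. ]
300 72 561 [-117.8 -109. ] [-117.5  106.7]
306 63 569 [-114.6 -113.8] [-114.4  111. ]
312 61 571 [-111.5 -115.5] [-111.2  112.7]
318 62 570 [-108.3 -115.8] [-108.  113.]
324 64 568 [-105.  -115.8] [-104.7  112.9]
330 66 567 [-101.7 -115.7] [-101.4  113.3]
336 67 419 [ -98.3 -116.1] [-98.1  46. ]
342 224 414 [-94.8 -44.1] [-94.7  44. ]
348 228 410 [-91.4 -42.6] [-91.3  42.4]
354 232 406 [-87.9 -41. ] [-87.8  40.9]
360 237 401 [-84.3 -39. ] [-84.2  38.8]
372 144 494 [-77.1 -84.3] [-76.9  84.2]
378 135 503 [-73.4 -89.3] [-73.1  89.2]
384 132 506 [-69.6 -91.5] [-69.4  91.3]
390 128 509 [-65.8 -94.2] [-65.5  93.5]
396 125 512 [-61.9 -96.4] [-61.6  95.7]
250 [139, 140, 139, 141, 140, 142, 144, 143, 142, 140, 144, 144, 138, 142, 140, 138, 141, 130, 84, 70, 73, 69, 70, 69, 66, 70, 60, 90, 134, 155, 156, 157, 152, 154, 159, 155, 163, 165, 158, 159, 158, 160, 158, 158, 162, 159, 157, 156, 157, 158, 162, 161, 160, 161, 155]
320 [48, 76, 125, 146, 147, 147, 149, 149, 149, 144, 148, 148, 148, 145, 146, 146, 143, 139, 84, 70, 68, 72, 69, 70, 68, 69, 67, 87, 136, 159, 161, 155, 155, 156, 161, 165, 164, 164, 161, 162, 162, 159, 160, 153, 158, 156, 157, 159, 160, 160, 162, 162, 161, 157, 159]
390 [48, 66, 112, 152, 154, 152, 153, 152, 152, 153, 150, 153, 149, 151, 148, 151, 152, 139, 90, 68, 70, 69, 72, 73, 72, 73, 65, 91, 139, 158, 163, 161, 162, 158, 166, 168, 166, 164, 168, 165, 164, 162, 161, 158, 159, 159, 160, 161, 164, 165, 166, 164, 165, 160, 159]
```

Platter and housing midlines coincide to within 0.2 mm and the edges are parallel. The platter is about 13 mm short in x, so I'll keep feeling forward.

>>> move_arm --plan '[0.02,-0.0024,0,0,0,0,0.04,-0.0049,0,0,0,0,0.06,-0.0073,0,0,0,0,0.08,-0.0098,0,0,0,0,0.1,-0.0122,0,0,0,0,0.1,-0.0122,0,0,0,0]'

```text
time_s: 12.58
eef_pos: [0.4583, 0.0904, 0.0461]
eef_rot: [-0.001, 0.062, 0.998, -0.0]
wrist_force: [-5.0, 0.6, 2.4]
opening: 0.993
grasp_force: 2.6
```

>>> move_arm --plan '[0.01,-0.0012,0,0,0,0,0.02,-0.0024,0,0,0,0,0.03,-0.0037,0,0,0,0,0.04,-0.0049,0,0,0,0,0.04,-0.0049,0,0,0,0]'

```text
time_s: 13.2
eef_pos: [0.4617, 0.0899, 0.0464]
eef_rot: [0.001, 0.062, 0.998, -0.0]
wrist_force: [-1.2, 0.6, -0.0]
opening: 0.996
grasp_force: 0.7
```

>>> move_arm --plan '[0.01,-0.0012,0,0,0,0,0.02,-0.0024,0,0,0,0,0.02,-0.0024,0,0,0,0]'

```text
time_s: 13.58
eef_pos: [0.4617, 0.0899, 0.0462]
eef_rot: [-0.0, 0.062, 0.998, -0.0]
wrist_force: [-4.4, -0.4, 2.4]
opening: 0.995
grasp_force: 2.0
```

>>> move_arm --plan '[0.01,-0.0012,0,0,0,0,0.02,-0.0024,0,0,0,0,0.02,-0.0024,0,0,0,0]'

```text
time_s: 13.95
eef_pos: [0.463, 0.0898, 0.0462]
eef_rot: [-0.0, 0.062, 0.998, -0.0]
wrist_force: [-4.5, -1.2, 1.4]
opening: 0.995
grasp_force: 2.0
```

The force dipped, so the platter may have dropped. Checking.

```bash
cat > chk.py <<'E'
from look import *
import sys
k=sys.argv[1]
for n in("scene","side"):
    c=snap(n,f"pics/{n}{k}.png");pickle.dump(c,open(f"{n}{k}.pkl","wb"))
    im=c["pixels"]
    g=[(.047,-.075),(.047,.075)] if n=="scene" else [(.045,-.077),(.045,.072)]
    for z in(.082,.076): print(n,z,holes(c,g,z))
    for q in g:
        u,v=w2px(c,[*(O+M.T@np.array(q)),.078]);u,v=int(u),int(v)
        pa=im[v-5:v+6,u-6:u+7].astype(int);print(n,"yellowness",(pa[:,:,0]-pa[:,:,2]).max(),"lum min",pa.mean(2).min().round())
w=snap("wrist",f"pics/wrist{k}.png");pickle.dump(w,open(f"wrist{k}.pkl","wb"))
g=w["pixels"].astype(int).mean(2).astype(int)
for u in(250,320,390): print(u,g[296:345,u].tolist())
E
python3 chk.py 6
```

```text
scene 0.082 [([47.8, -71.1], 21, 98, 158), ([48.4, 78.1], 28, 89, 157)]
scene 0.076 [([44.9, -75.8], 21, 98, 158), ([45.5, 74.7], 28, 89, 157)]
scene yellowness 90 lum min 98.0
scene yellowness 90 lum min 90.0
side 0.082 [([39.7, -86.2], 24, 119, 167), ([49.3, 105.3], 32, 51, 166)]
side 0.076 [([43.2, -77.3], 24, 119, 167), ([43.1, 72.2], 18, 129, 167)]
side yellowness 69 lum min 119.0
side yellowness 54 lum min 129.0
250 [127, 128, 110, 79, 72, 70, 72, 74, 70, 71, 70, 68, 69, 101, 147, 156, 153, 149, 150, 153, 154, 161, 161, 162, 152, 157, 156, 158, 157, 156, 151, 155, 155, 154, 155, 157, 162, 157, 155, 151, 158, 154, 153, 151, 151, 156, 155, 161, 159]
320 [133, 127, 121, 84, 68, 71, 72, 71, 74, 74, 70, 70, 69, 97, 151, 159, 155, 154, 152, 155, 158, 160, 165, 164, 162, 152, 156, 156, 154, 155, 151, 154, 153, 156, 162, 157, 160, 153, 155, 153, 154, 153, 156, 156, 153, 156, 157, 157, 157]
390 [128, 127, 118, 83, 74, 70, 70, 76, 73, 75, 75, 70, 75, 92, 135, 153, 157, 157, 157, 160, 161, 163, 164, 164, 159, 161, 159, 160, 159, 156, 154, 157, 159, 159, 162, 162, 163, 160, 157, 156, 157, 157, 157, 156, 158, 155, 160, 159, 161]
```

Both holes now show brass, and the hole positions fit a 6 mm drop. I'll back off, close the fingers and gently touch the top at back and front to confirm it's level.

>>> move_arm --plan '[-0.2,0.025,0,0,0,0,-0.4,0.05,0,0,0,0,-0.4,0.05,1.1,0,0,0,-0.4,0.05,2.1,0,0,0,0.7,-0.1,2.1,0,0,0,1.8,-0.2,2.1,0,0,0,2.7,-0.3,2.1,0,0,0,3.35,-0.41,2.1,0,0,0,3.35,-0.41,2.1,0,0,0,3.35,-0.41,2.1,0,0,0]'

```text
time_s: 15.35
eef_pos: [0.6293, 0.0697, 0.1508]
eef_rot: [-0.001, 0.061, 0.998, 0.0]
wrist_force: [-0.7, -0.9, -0.4]
opening: 0.995
grasp_force: 0.0
```

>>> move_arm --plan '[0,0,0,0,0,0,0,0,0,0,0,0,0,0,0,0,0,0,0,0,0,0,0,0,0,0,-0.6,0,0,0,0,0,-1.2,0,0,0,0,0,-1.2,0,0,0,0,0,-1.2,0,0,0]' --grip 0

```text
time_s: 16.35
eef_pos: [0.6312, 0.0693, 0.0924]
eef_rot: [0.001, 0.061, 0.998, -0.0]
wrist_force: [-0.1, -0.9, 0.4]
opening: 0.002
grasp_force: 0.0
```

```bash
python3 chk.py 7 | grep -v "^[23]"; python3 -c "
from look import *
o=ctrl.get_obs();p=o['eef_pos'];print(p,M@(p[:2]-O),o['wrist_force'],o['opening'],o['time_s'])"
```

```text
scene 0.082 [([31.1, -78.0], 80, 19, 158), ([48.5, 78.1], 28, 91, 159)]
scene 0.076 [([30.3, -79.0], 65, 19, 159), ([45.7, 74.7], 28, 91, 159)]
scene yellowness 91 lum min 25.0
scene yellowness 89 lum min 92.0
side 0.082 [([39.8, -86.3], 26, 120, 165), ([49.7, 105.2], 33, 53, 164)]
side 0.076 [([43.3, -77.5], 26, 120, 165), ([43.0, 72.1], 17, 125, 164)]
side yellowness 69 lum min 120.0
side yellowness 53 lum min 126.0
[0.63166672 0.06926588 0.09305619] [ 5.50799251e-02 -3.12625424e-05] [ 0.19825287 -0.98860208  0.09159472] 0.0029538884142482884 16.5
```

Descend at the back in small steps until a light touch. Expect z≈0.076 if seated, 0.082 if not.

>>> move_arm --plan '[0,0,-0.08,0,0,0,0,0,-0.16,0,0,0,0,0,-0.16,0,0,0]'

```text
time_s: 16.88
eef_pos: [0.63, 0.0694, 0.0827]
eef_rot: [-0.001, 0.062, 0.998, 0.0]
wrist_force: [-0.7, -0.1, -0.1]
opening: 0.002
grasp_force: 0.0
```

>>> move_arm --plan '[0,0,-0.03,0,0,0,0,0,-0.06,0,0,0,0,0,-0.06,0,0,0]'

```text
time_s: 17.25
eef_pos: [0.6304, 0.0693, 0.0801]
eef_rot: [-0.0, 0.062, 0.998, -0.0]
wrist_force: [-1.0, -0.7, -0.0]
opening: -0.001
grasp_force: 0.0
```

>>> move_arm --plan '[0,0,-0.02,0,0,0,0,0,-0.04,0,0,0,0,0,-0.04,0,0,0]'

```text
time_s: 17.62
eef_pos: [0.6304, 0.0693, 0.0782]
eef_rot: [-0.0, 0.062, 0.998, -0.0]
wrist_force: [-0.0, 0.4, -0.1]
opening: -0.003
grasp_force: 0.0
```

>>> move_arm --plan '[0,0,-0.02,0,0,0,0,0,-0.04,0,0,0,0,0,-0.04,0,0,0]'

```text
time_s: 18.0
eef_pos: [0.6305, 0.0693, 0.0762]
eef_rot: [-0.0, 0.062, 0.998, -0.0]
wrist_force: [-0.3, 0.1, -0.4]
opening: 0.001
grasp_force: 0.0
```

>>> move_arm --plan '[0,0,-0.01,0,0,0,0,0,-0.02,0,0,0,0,0,-0.02,0,0,0]'

```text
time_s: 18.38
eef_pos: [0.6305, 0.0693, 0.0761]
eef_rot: [0.0, 0.061, 0.998, -0.0]
wrist_force: [-2.7, 0.6, 6.0]
opening: 0.001
grasp_force: 2.9
```

>>> move_arm --plan '[0,0,-0.01,0,0,0,0,0,-0.01,0,0,0]'

```text
time_s: 18.62
eef_pos: [0.6305, 0.0693, 0.0761]
eef_rot: [0.0, 0.061, 0.998, -0.0]
wrist_force: [-4.8, 0.2, 9.2]
opening: -0.001
grasp_force: 4.5
```

The back is solid at 76.1 mm under 9 N, so it is fully down. Lifting clear.

>>> move_arm --plan '[0,0,0.2,0,0,0,0,0,1,0,0,0,0,0,2,0,0,0,0,0,2.5,0,0,0,0,0,2.5,0,0,0,0,0,2.5,0,0,0]'

```text
time_s: 19.38
eef_pos: [0.6298, 0.0694, 0.1986]
eef_rot: [-0.001, 0.062, 0.998, 0.0]
wrist_force: [-1.0, 0.3, -1.4]
opening: -0.0
grasp_force: 0.0
```

```bash
python3 chk.py 8 | grep "0.076\|yell"; python3 -c "
from bench import ctrl
print(ctrl.get_obs()['wrist_force']);print(ctrl.hand_in())"
```

```text
scene 0.076 [([45.0, -75.7], 21, 101, 158), ([45.6, 74.7], 27, 94, 157)]
scene yellowness 88 lum min 101.0
scene yellowness 88 lum min 94.0
side 0.076 [([43.2, -77.4], 25, 118, 164), ([43.1, 72.3], 17, 123, 164)]
side yellowness 70 lum min 118.0
side yellowness 54 lum min 124.0
[0.98469154 0.02823295 0.0055219 ]
the job is handed in; nothing more can be done
None
```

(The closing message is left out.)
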